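Wedge the leaning box level under its stop lips

TASK

The little wooden box leans forward because its front feet are too short. Slide the pale long wedge, thin end first and flat on the bench, under the middle of the box's front edge until the box sits level and is nipped snugly against the two steel lips, without forcing it, then let go. The finish is still wet, so move the box with the wedge only and never touch it with the gripper, and leave everything else on the bench where it is.

Things in the scene. Friction and masses are not known exactly. Their poses are not given: they have to be found in the camera images.
- box: Loose wooden box, 0.55 to 0.9 kg. Origin: centre of its footprint, level with its back foot's underside; -x is its front, z up. Dark plinth board 200 (x) x 160 (y) x 22 mm, underside 20 mm above the origin. Pale case with dark top: 127 mm wide, starts 45 mm behind the plinth's front edge, reaches 134 mm above the origin. It leans forward by 3.5 degrees at the start.
- box_foot (a point): Middle of the underside of the box's round back foot (a 20 mm bar along y, box frame +80, 0, 0 mm), on which the box rocks. The two short front feet are at box x = -85, y = +-68 mm, 12 x 18 mm, 9.5 mm tall.
- box_edge (a point): Middle of the plinth's lower front edge (box frame -100, 0, 20 mm): 9 mm above the bench at the start, 20 mm when level. The wedge goes under here, along the box's +x; the bench below is clear between the front feet (118 mm apart).
- wedge: Loose pale honey-yellow wooden wedge, 0.09 kg: 140 mm long (x), 36 mm wide (y), flat underside, top sloping from 33 mm thick at the butt (x = -70 mm) to 5 mm at the tip (x = +70 mm). Origin: centre of the underside. Starts flat on the bench at either side. Gripped across its width 50 mm behind the origin, it leaves room for the fingers before the plinth.
- wedge_tip (a point): Middle of the wedge's thin end, on its underside (wedge frame +70, 0, 0 mm). 20 mm past the edge the slope touches the box; the wedge then slides on the bench under a steady push of 5 to 15 N; the box meets the lips with the tip 60 to 91 mm past the edge, and the push then climbs 3 to 6 N per mm. 5 to 12 N above the sliding push is snug; 16 N above it is forcing. The taper holds by friction.
- cradle: Two wooden brackets screwed to the bench at the box's front corners. Origin: on the bench, where the box's origin lies when level; axes as the box (+x is the way to push). Each bracket: x from -101 to -65 mm, centred at y = +-98 mm, 22 mm wide, with a 10 mm thick steel lip reaching inwards over the plinth's corner to y = +-68 mm, and a brass nut and stud (67 mm high).
- bracket (a point): Middle of the left bracket's top (cradle frame -83, +98, 39 mm), under its lip. The lips' undersides are nominally 42 mm above the bench, where they meet the level plinth, but are set by hand: up to 2.5 mm higher or lower, not measured. Only the rise in resistance tells when the box has met them.
- fence: Wooden strip (24 x 220 x 34 mm) screwed to the bench behind the box; the box is pushed back against it and cannot slide away. Origin: middle of the lower edge of the face towards the box.
- stub: Bystander: short dark wedge, 90 x 40 mm, 36 mm down to 14 mm thick, too thick to enter. Origin: centre of its underside.
- mallet: Bystander: hammer lying on the bench.
- screwdriver: Bystander: screwdriver lying on the bench.
- glue: Bystander: yellow glue bottle, 52 mm wide, 130 mm tall, standing.
- finish: Bystander: amber jar, 64 mm wide, 75 mm tall, standing.
- sander: Bystander: cork sanding block, 100 x 60 x 32 mm.
- drawer: Bystander: small wooden drawer, 120 x 100 x 40 mm.
Things that resemble listed ones, but are neither listed nor needed, are in the scene too. There is more than one size of the wedge; the job needs the middle-sized.

How it is judged:
By the outcome, as a careful person would: the job done as asked, in the order asked, and still so for the second after the job is handed in, with the robot touching nothing.
It also fails if it takes over 67 s, if anything falls off the work surface, if the arm or the gripper's body presses on something with over 40 N, if the wrist force passes 120 N, or if a joint passes its speed limit or range.

ROBOT

A 6-joint arm with a two-finger parallel gripper is mounted at the origin on the work surface. World frame = base frame: x ahead of the robot, y to its left, z up, the work surface at z = 0. Lengths are in mm, angles in rad, forces in N, time in s.
With the tool pointing down it reaches from about 350 to 975 mm from the base axis. Payload 7.1 kg.
Tool frame: the origin (TCP) lies midway between the tips of the shut fingers; the grasp point (between the pads) lies 19 mm behind it; z points along the fingers, y is the line along which they close (so a half turn about z gives the same grasp; the last joint's range is limited). The gripper opens to 88 mm and grips with 3 to 60 N. Pads are 20 mm wide; open, the fingers measure 115 mm over their backs; the gripper's body (75 mm by 178 mm) begins 61 mm behind the grasp point.
Start: joints at [-1.308, 0.423, 1.63, -0, 1.089, -0.019], TCP at [173.821, -600.326, 222.675] pointing down, gripper open.
Joint ranges: [-3, 3], [-0.9, 2.11], [0.09, 2.58], [-1.31, 4.45], [0.11, 2.69], [-2.54, 2.54]. Speed limits (rad/s): [2.39, 2.39, 3.01, 3.14, 3.14, 3.14].

INTERFACE

Orientations are given as a rotation vector (axis times angle).
In Python, from workcell import status, eyes, ticket gives the robot as it stands.
- The arm moves only by the shell command python3 -m jog 'ROWS' [OPENING]. ROWS is a JSON list of rows, 1 to 5 of them, each written [[dx, dy, dz], [rx, ry, rz]]: dx, dy, dz in mm, then a rotation vector rx, ry, rz in rad; each row shifts and turns the commanded pose from where the row before left it, along the tool's axes as they then stand; what a row does not reach is not made up. A row lasts 1/12 s, in which the tool goes at most 41.7 mm and 0.125 rad, less where a joint would pass 70% of its speed; a pose out of reach is approached as far as the arm can. OPENING is the finger opening in mm, set as the command begins (- or left out keeps the last). The fingers move at their own pace and stop on an object; the grip force is fixed at half the most. Time passes only in rows, so rows that do not move let the fingers close. It prints the time, the measured TCP pose, the force, the opening and the grip force at its end. Input that does not fit is refused with a message, and nothing moves.
- status.get_obs(): the state, without advancing time (a new reading comes with each control period).
- eyes.get_image(name): name is "scene" or "top" or "wrist"; returns a dict with "img" (480x640x3 uint8, red, green, blue), "range_z" (480x640 float32, mm along the optical axis (not along the pixel's ray), 0 where there is no reading), "fx", "fy", "cx", "cy" (pixels), "R" (3x3) and "t" (3): a world point X has camera coordinates R X + t. Camera axes: x right, y down, z forward; pixel columns grow to the right and rows downward; lengths in mm; the calibration is good to about 2 mm. A picture is of the moment at which its call begins.
- ticket.close_job(): hands the job in; it is judged then, once.
The state is a dict: "t": time; "qpos": joint angles; "qvel": joint speeds; "joint_torque": joint torques, N m; "ee_pos": TCP position; "orientation": TCP orientation; "ft_force": force on the tool from outside, world axes, zero at the start; "moment": the same for the moment, N m; "width": finger opening in mm; "grasp_force": force on a finger pad.
Only numpy, scipy, OpenCV 4.12 (cv2) and the standard library are available. Lean on these libraries where they do the work, as an engineer would, in place of code of your own. Each camera call takes 0.05 s, during which the arm holds its last target. There are 200 camera calls.

## Working session

There is one attempt and no reset: what is moved stays moved. The work goes in short steps, Python scripts to look and compute and a shell command to move; the robot and the scene stay as the last step left them, time stands still between calls to the robot, and variables do not carry over. Pictures are saved under pics/ and viewed, at most 10 in all, crops included, and the job is handed in when it is done.

```bash
mkdir -p pics
python3 - <<'E'
from workcell import status, eyes
import cv2,numpy as np
for n in("top","scene"):
    d=eyes.get_image(n);cv2.imwrite(f"pics/{n}0.png",d["img"][:,:,::-1]);np.savez(f"{n}0.npz",**d)
    print(n,d["fx"],d["cx"],d["cy"],d["R"].round(3).tolist(),d["t"].round(1))
print(status.get_obs())
E
```

```text
top 541.0018493630699 327.4111680054975 247.0411882096928 [[0.005, -1.0, -0.014], [-0.981, -0.002, -0.196], [0.196, 0.014, -0.981]] [ -27.3  531.7 1550.5]
scene 511.8111766120356 325.01840287589476 236.61529410561107 [[0.876, 0.483, 0.019], [0.357, -0.622, -0.697], [-0.325, 0.617, -0.717]] [-458.7 -187.1 1784.8]
{'t': 0.1, 'qpos': array([-1.30801987e+00,  4.23763963e-01,  1.63058667e+00,  1.36294138e-05,
        1.08857059e+00, -1.89909531e-02]), 'qvel': array([-7.10386718e-05, -1.69599052e-03, -6.80804006e-04, -3.65333167e-04,
        2.27776664e-04, -1.44614470e-05]), 'joint_torque': array([-6.02657310e-04, -5.45617747e+01, -2.74326289e+01,  6.44889800e-02,
        1.88649469e-02, -3.74887270e-05]), 'ee_pos': array([ 173.69235479, -599.87900715,  221.9902764 ]), 'orientation': array([-3.10916097e+00, -4.40941312e-01,  2.34830099e-04]), 'ft_force': array([ 0.08046989,  0.46548503, -0.4491039 ]), 'moment': array([-0.04432563,  0.05145073, -0.00707352]), 'grasp_force': 0.0, 'width': 87.98904444045247}
```

View pics/top0.png

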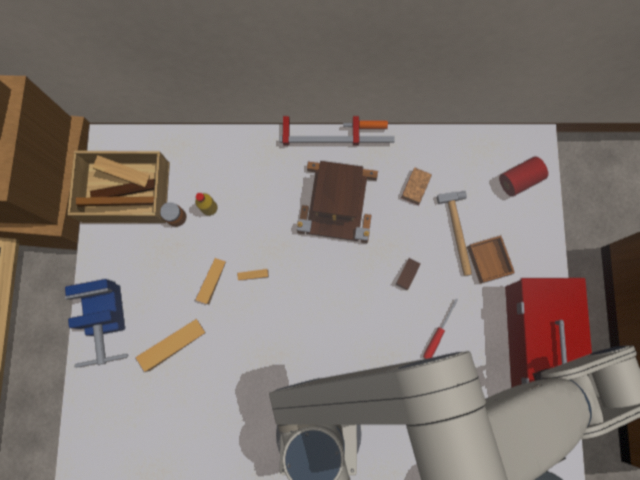

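View pics/scene0.png

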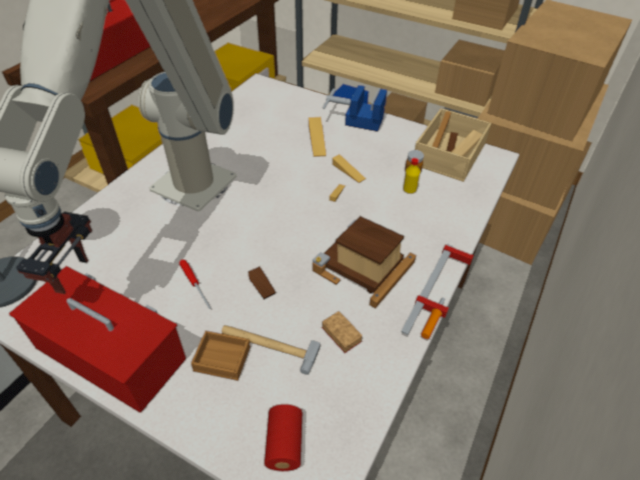

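The top view shows the pale wedges at (170,345) large, (210,281) middle and (252,274) small. The box is at (338,200), with the brackets at (305,228) and (362,233) and the fence at (340,170). Next I'll measure the wedge and cradle.

```bash
cat > h.py <<'E'
import numpy as np,cv2
def cloud(d):
    v,u=np.mgrid[0:480,0:640];z=d["range_z"]
    c=np.stack([(u-d["cx"])/d["fx"]*z,(v-d["cy"])/d["fy"]*z,z],-1)
    return (c-d["t"])@d["R"]
def ray(d,u,v,h):
    r=np.array([(u-d["cx"])/d["fx"],(v-d["cy"])/d["fy"],1.])@d["R"];o=-d["R"].T@d["t"]
    return o+r*(h-o[2])/r[2]
E
python3 - <<'E'
from h import *
d=dict(np.load("top0.npz"));P=cloud(d);hsv=cv2.cvtColor(d["img"],cv2.COLOR_RGB2HSV)
print("cam",-d["R"].T@d["t"], "bench z",np.median(P[300:330,220:260,2]))
m=((hsv[...,1]>110)&(hsv[...,2]>120)&(hsv[...,0]>8)&(hsv[...,0]<25)).astype(np.uint8)
m[:250]=0;m[:,:120]=0;m[:,300:]=0
n,l,s,c=cv2.connectedComponentsWithStats(m)
for i in range(1,n):
    if s[i,4]<60: continue
    q=P[l==i];print(s[i],c[i].round(1))
    xy=np.array([ray(d,u,v,15)[:2] for v,u in np.argwhere(l==i)],np.float32)
    r=cv2.minAreaRect(xy);print(r,cv2.boxPoints(r).round(0).tolist())
    mu=q[:,:2].mean(0);A=np.c_[q[:,:2]-mu,np.ones(len(q))];print("slope",np.linalg.lstsq(A,q[:,2],rcond=None)[0].round(3),mu.round(1),np.percentile(q[:,2],[2,50,98]).round(1))
im=d["img"][145:260,270:400,::-1];cv2.imwrite("pics/box.png",cv2.resize(im,None,fx=5,fy=5,interpolation=cv2.INTER_CUBIC))
E
```

```text
cam [ 218.37243538  -48.1405025  1624.02869857] bench z -1.1025029287431716
[197 259  28  44 501] [210.3 281.1]
((435.912841796875, 326.13629150390625), (35.55778884887695, 134.2716522216797), 69.13117218017578) [[367.0, 333.0], [492.0, 286.0], [505.0, 319.0], [380.0, 367.0]]
slope [-1.162 -2.725 21.317] [433.5 324.8] [ 3.4 17.9 33.9]
[238 270  30   9 182] [252.6 274.2]
((455.5077209472656, 200.51416015625), (19.519460678100586, 87.08790588378906), 6.572091102600098) [[441.0, 243.0], [451.0, 156.0], [470.0, 158.0], [460.0, 245.0]]
slope [-5.582 -0.901 29.395] [453.3 197.8] [-0.3 11.6 25.4]
[ 137  320   67   51 1157] [169.5 345.4]
((244.43222045898438, 435.3966064453125), (50.61737823486328, 204.0027618408203), 33.25227355957031) [[167.0, 507.0], [279.0, 336.0], [322.0, 364.0], [210.0, 535.0]]
slope [-1.94  -1.382 28.898] [243.8 433.1] [ 5.  26.4 46.2]
```

View pics/box.png

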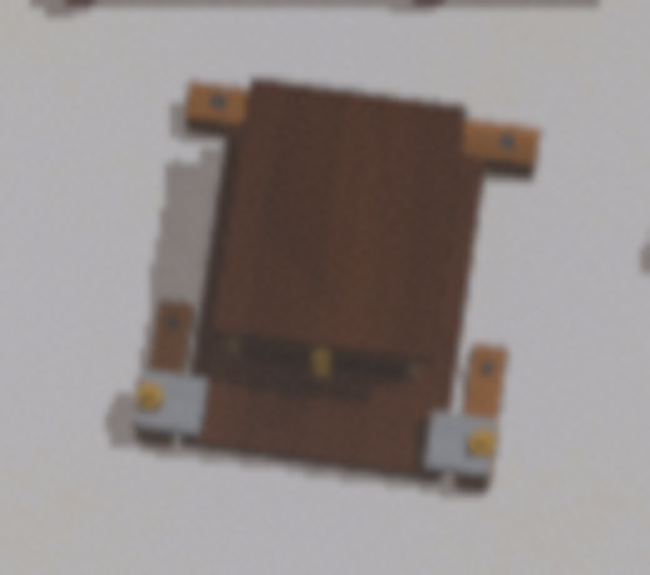

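Run:
```python
from h import *
d=dict(np.load("top0.npz"));P=cloud(d)
f=lambda u,v,h:ray(d,270+u/5-.4,145+v/5-.4,h)[:2]
a,b=f(150,396,62),f(481,442,62)
dd=a-b;print("nuts",a,b,np.linalg.norm(dd),(a+b)/2,"yaw",np.arctan2(-dd[0],dd[1]))
for n,p,q,h in(("plinth front top",(200,445),(425,471),31),("lip front top",(137,433),(490,473),54),("fence back top",(190,83),(540,128),34)):
    a,b=f(*p,h),f(*q,h);dd=a-b;print(n,a.round(1),b.round(1),np.linalg.norm(dd).round(1),(a+b)/2,"yaw",np.arctan2(-dd[0],dd[1]).round(4))
# wedge
hsv=cv2.cvtColor(d["img"],cv2.COLOR_RGB2HSV)
m=((hsv[...,1]>110)&(hsv[...,2]>120)&(hsv[...,0]>8)&(hsv[...,0]<25));m[:255]=0;m[:,:190]=0;m[:,228:]=0;m[310:]=0
q=P[m];e=np.array([492-367,286-333.])*1.;e/=np.linalg.norm(e);s=(q[:,:2]-[436,326])@e
for k in range(-70,70,20):
    w=(s>k)&(s<k+20);print(k,w.sum(),np.median(q[w,2]).round(1))
```

```text
nuts [600.12778894  57.50211784] [ 572.46230628 -138.81910599] 198.26094385033318 [586.29504761 -40.65849408] yaw -0.13999762145312128
plinth front top [577.3  28.9] [ 561.5 -106.8] 136.6 [569.42723505 -38.9250331 ] yaw -0.1158
lip front top [579.4  65.5] [ 555.4 -144.4] 211.3 [567.41928667 -39.49536387] yaw -0.1136
fence back top [806.4  37.6] [ 777.2 -178.5] 218.1 [791.784131   -70.47831545] yaw -0.1344
-70 69 28.7
-50 78 25.6
-30 75 21.3
-10 75 17.6
10 75 13.8
30 68 9.5
50 60 6.7
```

```bash
for i in 1; do
python3 -m jog '[[[39, -2, 0], [0, 0, -0.067]], [[39, -3, 0], [0, 0, -0.067]], [[39, -3, 0], [0, 0, -0.067]], [[39, -3, 0], [0, 0, -0.067]], [[39, -3, 0], [0, 0, -0.067]]]' >/dev/null
python3 -m jog '[[[39, -3, 0], [0, 0, -0.067]], [[39, -3, 0], [0, 0, -0.067]], [[39, -3, 0], [0, 0, -0.067]], [[39, -3, 0], [0, 0, -0.067]], [[39, -3, 0], [0, 0, -0.067]]]' >/dev/null
python3 -m jog '[[[39, -3, 0], [0, 0, -0.067]], [[39, -3, 0], [0, 0, -0.067]], [[39, -3, 0], [0, 0, -0.067]], [[39, -3, 0], [0, 0, -0.067]], [[39, -3, 0], [0, 0, -0.067]]]'
python3 -m jog '[[[39, -3, 0], [0, 0, -0.067]], [[39, -3, 0], [0, 0, -0.067]], [[39, -3, 0], [0, 0, -0.067]], [[39, -3, 0], [0, 0, -0.067]], [[39, -3, 0], [0, 0, -0.067]]]' >/dev/null
python3 -m jog '[[[39, -3, 0], [0, 0, -0.067]], [[39, -3, 0], [0, 0, -0.067]], [[39, -3, 0], [0, 0, -0.067]], [[39, -3, 0], [0, 0, -0.067]], [[39, -3, 0], [0, 0, -0.067]]]' >/dev/null
python3 -m jog '[[[39, -3, 0], [0, 0, -0.067]], [[39, -3, 0], [0, 0, -0.067]], [[39, -3, 0], [0, 0, -0.067]], [[39, -3, 0], [0, 0, -0.067]], [[39, -3, 0], [0, 0, -0.067]]]'
python3 -m jog '[[[0, 0, 0], [0, 0, -0.12]], [[0, 0, 0], [0, 0, -0.12]], [[0, 0, 0], [0, 0, -0.12]], [[0, 0, 0], [0, 0, -0.12]], [[0, 0, 0], [0, 0, 0]]]'
done
cat >> h.py <<'E'
from scipy.spatial.transform import Rotation as Ro
def delta(o,x,y,z,psi):
    "tool-frame shift and rotvec to reach tool-down pose with tool x at yaw psi"
    R=Ro.from_rotvec(o["orientation"]);T=Ro.from_matrix(np.c_[[np.cos(psi),np.sin(psi),0],[np.sin(psi),-np.cos(psi),0],[0,0,-1]])
    return R.inv().apply(np.array([x,y,z])-o["ee_pos"]).round(2),(R.inv()*T).as_rotvec().round(4)
E
python3 - <<'E'
from h import *
from workcell import status,eyes
o=status.get_obs();print(delta(o,389,344,100,np.pi-.36),o["qpos"].round(2))
d=eyes.get_image("wrist");cv2.imwrite("pics/w1.png",d["img"][:,:,::-1]);np.savez("w1.npz",**d)
E
```

```text
t: 1.35
ee_pos: [555.3, -185.3, 222.4]
orientation: [-2.51, -1.889, 0.0]
ft_force: [1.1, 0.5, 1.5]
width: 87.8
grasp_force: 0.0
t: 2.6
ee_pos: [407.9, 357.6, 222.4]
orientation: [-1.29, -2.864, 0.0]
ft_force: [-0.2, 0.3, -0.4]
width: 87.7
grasp_force: 0.0
t: 3.02
ee_pos: [408.7, 356.1, 222.4]
orientation: [-0.57, -3.089, 0.001]
ft_force: [-0.9, -0.3, 0.3]
width: 87.9
grasp_force: 0.0
(array([ 14.09, -18.28, 122.39]), array([-0.0007, -0.0003, -0.005 ])) [ 0.69  0.3   1.81 -0.    1.03 -0.51]
```

View pics/w1.png

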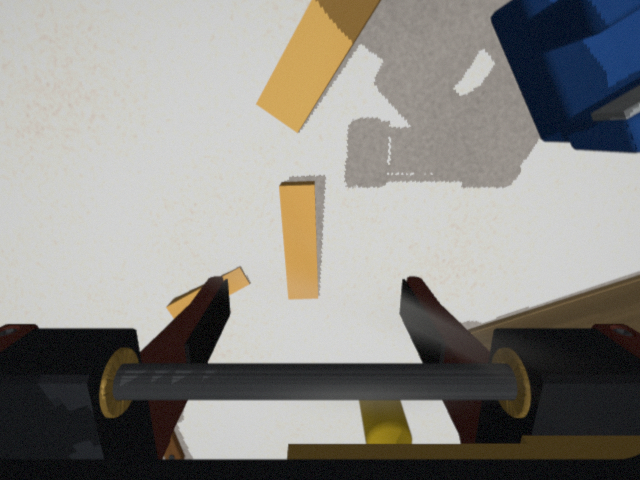

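The wrist view shows the middle wedge centred near (299,240). Its butt is at the top, (280..315,184), and its tip at (288..318,298).

Run:
```python
from h import *
from workcell import status
d=dict(np.load("w1.npz"));hsv=cv2.cvtColor(d["img"],cv2.COLOR_RGB2HSV)
m=((hsv[...,1]>110)&(hsv[...,2]>120)&(hsv[...,0]>8)&(hsv[...,0]<25)).astype(np.uint8)
m=cv2.morphologyEx(m,cv2.MORPH_OPEN,np.ones((5,5)))
n,l=cv2.connectedComponents(m);k=l==l[240,300]
v,u=np.nonzero(k);print(u.min(),u.max(),v.min(),v.max())
rows=lambda r:(u[v==r].min(),u[v==r].max()+1)
for r in (v.min()+8,v.max()-8):
    h=33-28*(r-v.min())/(v.max()-v.min());a,b=rows(r);A,B=ray(d,a,r,h),ray(d,b,r,h);print(r,A.round(1),B.round(1),np.linalg.norm(A-B));
    M=(A+B)/2
    if r<240:M0=M
tb=ray(d,298,v.min()+2,33);tt=ray(d,303,v.max()+1,5);print(tb,tt,np.linalg.norm((tt-tb)[:2]))
e=(M-M0)[:2];yaw=np.arctan2(e[1],e[0]);e/=np.linalg.norm(e);print("yaw",yaw)
n_=np.array([-e[1],e[0]]);s=((tb+tt)[:2]/2-M0[:2])@e;c=M0[:2]+s*e;print("centre",c);g=c-50*e;print("grasp",g)
print(delta(status.get_obs(),g[0],g[1],5,np.pi+yaw))
```

```text
280 316 185 297
193 [376.2 330.7  31. ] [389. 364.  31.] 35.691220055916524
289 [487.8 292.    7. ] [500.1 324.    7. ] 34.339808419217384
[376.85393545 350.31827241  33.        ] [505.99829257 303.81519794   5.        ] 137.26179698708336
yaw -0.3398863508374413
centre [441.27044487 326.62650562]
grasp [394.13081687 343.29550295]
(array([  9.06, -17.14, 217.43]), array([-0.0005, -0.0003, -0.032 ]))
```

```bash
python3 -m jog '[[[9, -17, 0], [0, 0, -0.025]], [[0, 0, 36], [0, 0, 0]], [[0, 0, 40], [0, 0, 0]], [[0, 0, 40], [0, 0, 0]], [[0, 0, 40], [0, 0, 0]]]' >/dev/null
python3 -m jog '[[[0, 0, 30], [0, 0, 0]], [[0, 0, 20], [0, 0, 0]], [[0, 0, 10], [0, 0, 0]], [[0, 0, 0], [0, 0, 0]], [[0, 0, 0], [0, 0, 0]]]'
python3 -m jog '[[[0, 0, 0], [0, 0, 0]], [[0, 0, 0], [0, 0, 0]], [[0, 0, 0], [0, 0, 0]], [[0, 0, 0], [0, 0, 0]], [[0, 0, 0], [0, 0, 0]]]' 0
python3 -m jog '[[[0, 0, 0], [0, 0, 0]], [[0, 0, 0], [0, 0, 0]], [[0, 0, 0], [0, 0, 0]], [[0, 0, 0], [0, 0, 0]]]'
```

```text
t: 3.9
ee_pos: [394.8, 343.6, 6.8]
orientation: [-0.542, -3.094, 0.0]
ft_force: [-0.4, 0.9, 0.1]
width: 87.9
grasp_force: 0.0
t: 4.32
ee_pos: [394.9, 343.8, 7.4]
orientation: [0.539, 3.094, 0.002]
ft_force: [0.8, -0.4, 0.3]
width: 57.9
grasp_force: 0.0
t: 4.65
ee_pos: [394.5, 343.5, 6.7]
orientation: [-0.539, -3.095, 0.0]
ft_force: [-0.4, 0.6, 0.9]
width: 35.5
grasp_force: 30.0
```

```bash
python3 -m jog '[[[0, 0, -15], [0, 0, 0]], [[0, 0, -35], [0, 0, 0]], [[0, 0, -35], [0, 0, 0]], [[0, 0, -25], [0, 0, 0]], [[-15, -37, 0], [0, 0, 0]]]' >/dev/null
python3 -m jog '[[[-15, -37, 0], [0, 0, 0]], [[-15, -37, 0], [0, 0, 0]], [[-15, -37, 0], [0, 0, 0]], [[-15, -37, 0], [0, 0, 0]], [[-15, -37, 0], [0, 0, 0]]]' >/dev/null
python3 -m jog '[[[-15, -37, 0], [0, 0, 0]], [[-15, -37, 0], [0, 0, 0]], [[-15, -37, 0], [0, 0, -0.1]], [[0, 0, 0], [0, 0, -0.11]], [[0, 0, 0], [0, 0, 0]]]' >/dev/null
python3 -m jog '[[[0, 0, 0], [0, 0, 0]], [[0, 0, 0], [0, 0, 0]]]'
python3 - <<'E'
from h import *
from workcell import status,eyes
o=status.get_obs();print(o["qpos"].round(2),o["width"],o["ft_force"])
for n in("wrist","top"):
    d=eyes.get_image(n);np.savez(n+"2.npz",**d);cv2.imwrite(f"pics/{n}2.png",d["img"][:,:,::-1])
E
```

```text
t: 6.07
ee_pos: [408.9, -11.9, 116.6]
orientation: [-0.226, -3.133, -0.0]
ft_force: [-0.2, -0.7, -0.8]
width: 35.9
grasp_force: 30.0
[-0.06  0.29  2.16  0.    0.68 -1.49] 35.85639279356908 [-0.16214589 -0.66910421 -0.84088752]
```

View pics/wrist2.png

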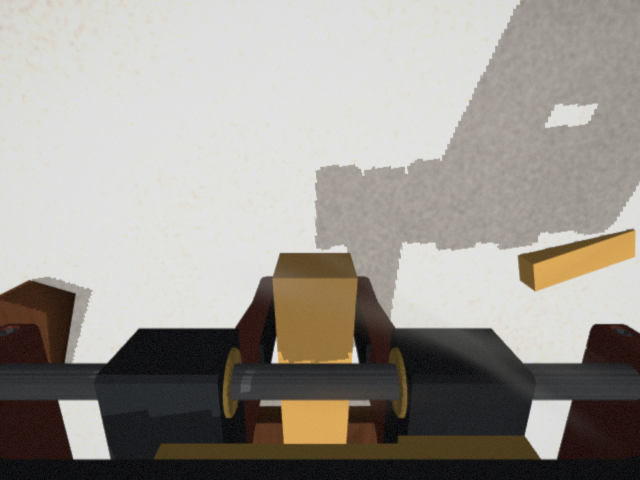

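The wrist view shows the wedge held squarely with its butt up (275..355,255..360), but the camera faces away from the box. I'll use the top view relative to the held wedge instead.

Run:
```python
from h import *
d=dict(np.load("top2.npz"));d0=dict(np.load("top0.npz"))
im=d["img"][145:315,270:400,::-1];cv2.imwrite("pics/c2.png",cv2.resize(im,None,fx=3.5,fy=3.5,interpolation=cv2.INTER_CUBIC))
hsv=cv2.cvtColor(d0["img"],cv2.COLOR_RGB2HSV)
def cent(m):
    n,l,s,c=cv2.connectedComponentsWithStats(m.astype(np.uint8));return [(s[i,4],c[i].round(2)) for i in range(1,n) if s[i,4]>=4]
m=(hsv[...,0]>18)&(hsv[...,0]<32)&(hsv[...,1]>110)&(hsv[...,2]>110);m[:215]=0;m[245:]=0;m[:,:290]=0;m[:,380:]=0
N=cent(m);print(N)
# lips grey-blue
g=(hsv[...,0]>95)&(hsv[...,0]<125)&(hsv[...,1]>25)&(hsv[...,1]<110);g[:210]=0;g[248:]=0;g[:,:290]=0;g[:,380:]=0
L=cent(g);print(L)
for S,h in((N,62),(L,52)):
    S=sorted(S,key=lambda q:-q[0])[:2];S.sort(key=lambda q:q[1][0])
    a,b=[ray(d0,*q[1],h)[:2] for q in S];e=a-b;print(a,b,np.linalg.norm(e),(a+b)/2,"yaw",np.arctan2(-e[0],e[1]))
# wedge
hv=cv2.cvtColor(d["img"],cv2.COLOR_RGB2HSV);w=((hv[...,1]>110)&(hv[...,2]>110)&(hv[...,0]>8)&(hv[...,0]<25));w[:238]=0;w[330:]=0;w[:,:290]=0;w[:,370:]=0
print(cent(w))
for r in range(242,300,4):
    x=np.nonzero(w[r])[0]
    if len(x): print(r,x.min(),x.max(),ray(d,(x.min()+x.max())/2,r,118).round(1))
```

```text
[(np.int32(8), array([299.75, 223.12])), (np.int32(5), array([366.4, 232.8]))]
[]
[602.20755611  57.08695424] [ 573.071767   -140.59718628] 199.81970277878176 [587.63966155 -41.75511602] yaw -0.14633206930382822Traceback (most recent call last):
  File "<stdin>", line 14, in <module>
ValueError: not enough values to unpack (expected 2, got 0)
```

View pics/c2.png

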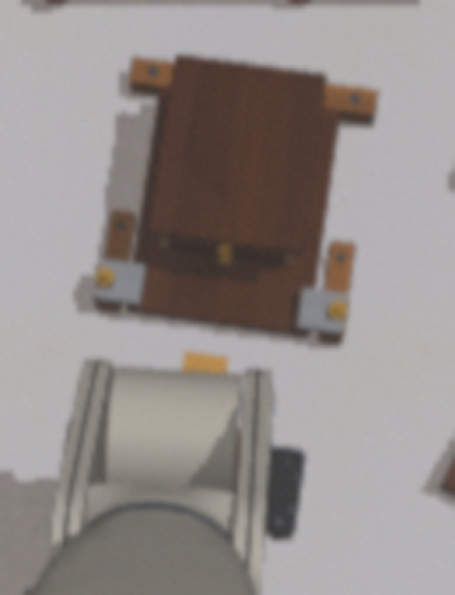

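Run:
```python
from h import *
from workcell import status
d=dict(np.load("top2.npz"))
t=ray(d,270+206/3.5-.4,145+353/3.5-.4,115);print("tip img",t)
a,b=ray(d,270+152/3.5-.4,145+70/3.5-.4,34),ray(d,270+354/3.5-.4,145+98/3.5-.4,34);print("fence screws mid",(a+b)/2)
a,b=ray(d,270+122/3.5-.4,145+225/3.5-.4,39),ray(d,270+341/3.5-.4,145+257/3.5-.4,39);print("bracket screws mid",(a+b)/2,np.linalg.norm(a-b))
```

```text
tip img [523.91120168 -29.22847553 115.        ]
fence screws mid [782.36946474 -68.3511818   34.        ]
bracket screws mid [638.13318679 -49.62957784  39.        ] 191.39079811317436
```

```bash
python3 -m jog '[[[-13, -4.5, 20], [0, 0, -0.006]], [[0, 0, 35], [0, 0, 0]], [[0, 0, 35], [0, 0, 0]], [[0, 0, 14], [0, 0, 0]], [[0, 0, 3], [0, 0, 0]]]' >/dev/null
python3 -m jog '[[[0, 0, 0], [0, 0, 0]], [[0, 0, 0], [0, 0, 0]], [[0, 0, 0], [0, 0, 0]]]'
python3 -m jog '[[[0, 0, 1], [0, 0, 0]], [[0, 0, 1], [0, 0, 0]], [[0, 0, 0], [0, 0, 0]], [[0, 0, 0], [0, 0, 0]]]'
```

```text
t: 6.83
ee_pos: [422.3, -18.6, 10.8]
orientation: [0.213, 3.132, 0.0]
ft_force: [-0.1, -0.2, -0.9]
width: 35.9
grasp_force: 30.0
t: 7.17
ee_pos: [421.6, -18.9, 8.1]
orientation: [0.214, 3.133, 0.0]
ft_force: [0.0, 0.1, 0.1]
width: 35.8
grasp_force: 30.0
```

```bash
python3 -m jog '[[[0, 0, 0.7], [0, 0, 0]], [[0, 0, 0], [0, 0, 0]], [[0, 0, 0], [0, 0, 0]]]'
python3 -m jog '[[[0, 0, 0.5], [0, 0, 0]], [[0, 0, 0], [0, 0, 0]], [[0, 0, 0], [0, 0, 0]]]'
python3 -m jog '[[[0, 0, 0.3], [0, 0, 0]], [[0, 0, 0], [0, 0, 0]], [[0, 0, 0], [0, 0, 0]]]'
```

```text
t: 7.42
ee_pos: [421.3, -18.9, 7.0]
orientation: [-0.214, -3.134, -0.0]
ft_force: [1.0, -0.1, -0.9]
width: 36.1
grasp_force: 30.0
t: 7.67
ee_pos: [421.4, -18.9, 6.7]
orientation: [0.214, 3.134, -0.0]
ft_force: [-1.0, -0.3, 5.4]
width: 35.5
grasp_force: 30.0
t: 7.92
ee_pos: [421.4, -18.9, 6.7]
orientation: [0.214, 3.134, -0.0]
ft_force: [-2.4, 1.0, 10.3]
width: 35.8
grasp_force: 30.0
```

```bash
python3 -m jog '[[[0, 0, -0.4], [0, 0, 0]], [[-6, 0, 0], [0, 0, 0]], [[-8, 0, 0], [0, 0, 0]], [[-8, 0, 0], [0, 0, 0]], [[-8, 0, 0], [0, 0, 0]]]'
python3 -m jog '[[[-5, 0, 0], [0, 0, 0]], [[-5, 0, 0], [0, 0, 0]], [[0, 0, 0], [0, 0, 0]]]'
python3 -m jog '[[[-4, 0, 0], [0, 0, 0]], [[-4, 0, 0], [0, 0, 0]], [[0, 0, 0], [0, 0, 0]]]'
python3 - <<'E'
from h import *
from workcell import status,eyes
d=eyes.get_image("top");im=d["img"][145:315,270:400,::-1];cv2.imwrite("pics/c3.png",cv2.resize(im,None,fx=3.5,fy=3.5,interpolation=cv2.INTER_CUBIC))
d=eyes.get_image("scene");im=d["img"][180:330,230:430,::-1];cv2.imwrite("pics/c4.png",cv2.resize(im,None,fx=4,fy=4,interpolation=cv2.INTER_CUBIC))
E
```

```text
t: 8.33
ee_pos: [447.4, -22.6, 6.3]
orientation: [-0.213, -3.127, -0.0]
ft_force: [-1.9, 0.0, -0.0]
width: 36.0
grasp_force: 30.0
t: 8.58
ee_pos: [462.6, -24.5, 6.6]
orientation: [0.214, 3.132, -0.0]
ft_force: [0.1, -0.6, -1.2]
width: 35.5
grasp_force: 30.0
t: 8.83
ee_pos: [467.5, -25.3, 6.4]
orientation: [-0.213, -3.131, -0.0]
ft_force: [-0.6, 0.9, -0.3]
width: 36.0
grasp_force: 30.0
```

View pics/c4.png

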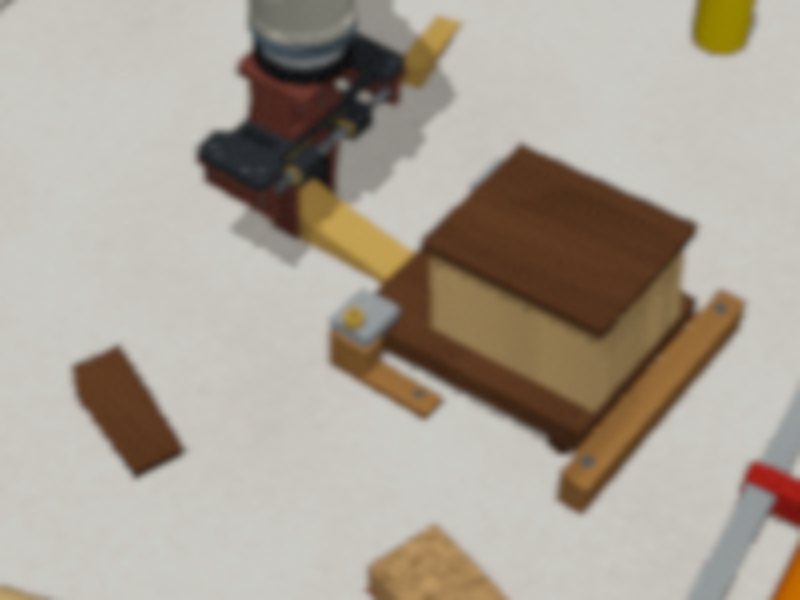

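The scene view shows the wedge going under the middle of the front edge at about (400,270). The stub at (128,410) hasn't moved. I'll start pushing and watch the force.

```bash
f(){ grep -E "t:|ee_pos|ft_" | tr '\n' ' '; echo; }
python3 -m jog '[[[-2, 0, 0], [0, 0, 0]], [[-2, 0, 0], [0, 0, 0]], [[-2, 0, 0], [0, 0, 0]], [[-2, 0, 0], [0, 0, 0]]]' | f
python3 -m jog '[[[-2, 0, 0], [0, 0, 0]], [[-2, 0, 0], [0, 0, 0]], [[-2, 0, 0], [0, 0, 0]]]' |f
python3 -m jog '[[[-2, 0, 0], [0, 0, 0]], [[-2, 0, 0], [0, 0, 0]], [[-2, 0, 0], [0, 0, 0]]]' |f
python3 -m jog '[[[-2, 0, 0], [0, 0, 0]], [[-2, 0, 0], [0, 0, 0]], [[-2, 0, 0], [0, 0, 0]]]' |f
python3 -m jog '[[[-2, 0, 0], [0, 0, 0]], [[-2, 0, 0], [0, 0, 0]], [[-2, 0, 0], [0, 0, 0]]]' |f
```

```text
t: 9.27 ee_pos: [475.7, -26.4, 6.3] ft_force: [-6.1, 0.4, 3.4] 
t: 9.52 ee_pos: [476.4, -26.6, 6.3] ft_force: [-19.1, 3.6, 19.2] 
t: 9.77 ee_pos: [481.5, -27.4, 6.2] ft_force: [-19.7, 3.0, 19.4] 
t: 10.02 ee_pos: [488.7, -28.3, 6.2] ft_force: [-17.6, 2.5, 16.7] 
t: 10.27 ee_pos: [493.5, -29.0, 6.2] ft_force: [-19.9, 2.9, 18.4]
```

```bash
f(){ grep -E "t:|ee_pos|ft_" | tr '\n' ' '; echo; }
python3 -m jog '[[[0, 0, -0.5], [0, 0, 0]], [[-1.5, 0, 0], [0, 0, 0]], [[-1.5, 0, 0], [0, 0, 0]], [[-1.5, 0, 0], [0, 0, 0]]]' | f
python3 -m jog '[[[0, 0, -0.3], [0, 0, 0]], [[-1.5, 0, 0], [0, 0, 0]], [[-1.5, 0, 0], [0, 0, 0]], [[-1.5, 0, 0], [0, 0, 0]]]' |f
```

```text
t: 10.6 ee_pos: [505.0, -30.4, 6.8] ft_force: [-2.8, -0.2, -3.1] 
t: 10.93 ee_pos: [509.7, -31.0, 7.3] ft_force: [-1.9, -0.4, -4.3]
```

```bash
f(){ grep -E "t:|ee_pos|ft_" | tr '\n' ' '; echo; }
python3 -m jog '[[[0, 0, 0], [0, 0, 0]], [[0, 0, 0], [0, 0, 0]]]' | f
python3 -m jog '[[[0, 0, 0.5], [0, 0, 0]], [[0, 0, 0], [0, 0, 0]], [[0, 0, 0], [0, 0, 0]]]' |f
python3 -m jog '[[[-0.5, 0, 0], [0, 0, 0]], [[0, 0, 0], [0, 0, 0]]]' |f
python3 -m jog '[[[-0.5, 0, 0], [0, 0, 0]], [[0, 0, 0], [0, 0, 0]]]' |f
python3 -m jog '[[[-0.5, 0, 0], [0, 0, 0]], [[0, 0, 0], [0, 0, 0]]]' |f
```

```text
t: 11.1 ee_pos: [510.0, -31.0, 7.4] ft_force: [-1.3, 0.2, -3.5] 
t: 11.35 ee_pos: [510.0, -31.0, 7.0] ft_force: [-0.7, 0.2, -4.5] 
t: 11.52 ee_pos: [510.0, -31.0, 6.9] ft_force: [-1.8, -0.3, -3.9] 
t: 11.68 ee_pos: [510.1, -31.0, 6.8] ft_force: [-2.9, 0.3, -3.0] 
t: 11.85 ee_pos: [510.8, -31.1, 6.8] ft_force: [-3.0, -0.6, -3.4]
```

```bash
f(){ grep -E "t:|ee_pos|ft_" | tr '\n' ' '; echo; }
python3 -m jog '[[[0, 0, 0.3], [0, 0, 0]], [[-1, 0, 0], [0, 0, 0]], [[0, 0, 0], [0, 0, 0]]]' |f
python3 -m jog '[[[-1, 0, 0], [0, 0, 0]], [[0, 0, 0], [0, 0, 0]]]' |f
python3 -m jog '[[[-1, 0, 0], [0, 0, 0]], [[0, 0, 0], [0, 0, 0]]]' |f
python3 -m jog '[[[-1, 0, 0], [0, 0, 0]], [[0, 0, 0], [0, 0, 0]]]' |f
```

```text
t: 12.1 ee_pos: [512.1, -31.3, 6.5] ft_force: [-2.4, 0.9, -3.4] 
t: 12.27 ee_pos: [513.2, -31.5, 6.6] ft_force: [-2.1, 0.5, -3.6] 
t: 12.43 ee_pos: [514.2, -31.6, 6.6] ft_force: [-2.9, 0.2, -3.6] 
t: 12.6 ee_pos: [515.2, -31.7, 6.6] ft_force: [-2.4, 0.7, -3.4]
```

```bash
f(){ grep -E "t:|ee_pos|ft_|orien" | tr '\n' ' '; echo; }
python3 -m jog '[[[0, 0, 0.3], [0, 0, 0]], [[-1, 0, 0], [0, 0, 0]], [[0, 0, 0], [0, 0, 0]]]' |f
python3 -m jog '[[[0, 0, 0.2], [0, 0, 0]], [[-1, 0, 0], [0, 0, 0]], [[0, 0, 0], [0, 0, 0]]]' |f
python3 -m jog '[[[0, 0, 0.2], [0, 0, 0]], [[-1, 0, 0], [0, 0, 0]], [[0, 0, 0], [0, 0, 0]]]' |f
```

```text
t: 12.85 ee_pos: [515.3, -31.8, 6.3] orientation: [-0.214, -3.133, -0.0] ft_force: [-4.4, 1.2, -0.3] 
t: 13.1 ee_pos: [515.4, -31.8, 6.2] orientation: [-0.213, -3.131, -0.0] ft_force: [-6.6, 2.1, 6.0] 
t: 13.35 ee_pos: [515.4, -31.8, 6.2] orientation: [-0.213, -3.129, -0.0] ft_force: [-11.0, 1.3, 10.4]
```

```bash
f(){ grep -E "t:|ee_pos|ft_" | tr '\n' ' '; echo; }
python3 -m jog '[[[0, 0, -0.3], [0, 0, 0]], [[-0.5, 0, 0], [0, 0, 0]], [[0, 0, 0], [0, 0, 0]]]' |f
python3 -m jog '[[[-0.5, 0, 0], [0, 0, 0]], [[0, 0, 0], [0, 0, 0]]]' |f
python3 -m jog '[[[-0.5, 0, 0], [0, 0, 0]], [[0, 0, 0], [0, 0, 0]]]' |f
```

```text
t: 13.6 ee_pos: [517.9, -32.1, 6.3] ft_force: [-6.4, 0.6, 2.2] 
t: 13.77 ee_pos: [517.9, -32.1, 6.2] ft_force: [-6.9, 1.3, 3.2] 
t: 13.93 ee_pos: [517.9, -32.1, 6.2] ft_force: [-8.4, 1.4, 4.5]
```

```bash
f(){ grep -E "t:|ee_pos|ft_" | tr '\n' ' '; echo; }
python3 -m jog '[[[-0.7, 0, -0.1], [0, 0, 0]], [[0, 0, 0], [0, 0, 0]]]' |f
python3 -m jog '[[[-0.7, 0, -0.05], [0, 0, 0]], [[0, 0, 0], [0, 0, 0]]]' |f
python3 -m jog '[[[-0.7, 0, 0], [0, 0, 0]], [[0, 0, 0], [0, 0, 0]]]' |f
python3 -m jog '[[[-0.7, 0, 0], [0, 0, 0]], [[0, 0, 0], [0, 0, 0]]]' |f
```

```text
t: 14.1 ee_pos: [519.2, -32.3, 6.3] ft_force: [-5.6, 1.0, 1.1] 
t: 14.27 ee_pos: [520.3, -32.5, 6.3] ft_force: [-5.6, -0.4, -1.5] 
t: 14.43 ee_pos: [520.8, -32.5, 6.3] ft_force: [-6.0, -0.1, 1.6] 
t: 14.6 ee_pos: [521.3, -32.6, 6.2] ft_force: [-5.6, 0.5, 1.3]
```

```bash
f(){ grep -E "t:|ee_pos|ft_" | tr '\n' ' '; echo; }
for k in 1; do
python3 -m jog '[[[-0.7, 0, 0], [0, 0, 0]], [[0, 0, 0], [0, 0, 0]]]' |f
python3 -m jog '[[[-0.7, 0, 0], [0, 0, 0]], [[0, 0, 0], [0, 0, 0]]]' |f
python3 -m jog '[[[-0.7, 0, 0], [0, 0, 0]], [[0, 0, 0], [0, 0, 0]]]' |f
python3 -m jog '[[[-0.7, 0, 0], [0, 0, 0]], [[0, 0, 0], [0, 0, 0]]]' |f
python3 -m jog '[[[-0.7, 0, 0], [0, 0, 0]], [[0, 0, 0], [0, 0, 0]]]' |f
done
```

```text
t: 14.77 ee_pos: [522.0, -32.7, 6.3] ft_force: [-6.8, 0.9, 1.6] 
t: 14.93 ee_pos: [522.7, -32.8, 6.3] ft_force: [-5.0, 1.4, 1.8] 
t: 15.1 ee_pos: [523.4, -32.9, 6.3] ft_force: [-6.2, 0.5, 0.8] 
t: 15.27 ee_pos: [524.1, -33.0, 6.3] ft_force: [-6.1, 0.8, 1.6] 
t: 15.43 ee_pos: [524.8, -33.1, 6.3] ft_force: [-6.3, 0.9, 0.7]
```

Steady sliding at about 6.1 N, with the tip about 74 mm past the edge.

```bash
f(){ grep -E "t:|ee_pos|ft_" | tr '\n' ' '; echo; }
python3 -m jog '[[[-0.7, 0, 0], [0, 0, 0]], [[0, 0, 0], [0, 0, 0]]]' |f
python3 -m jog '[[[-0.7, 0, 0], [0, 0, 0]], [[0, 0, 0], [0, 0, 0]]]' |f
python3 -m jog '[[[-0.7, 0, 0], [0, 0, 0]], [[0, 0, 0], [0, 0, 0]]]' |f
python3 -m jog '[[[-0.7, 0, 0], [0, 0, 0]], [[0, 0, 0], [0, 0, 0]]]' |f
python3 -m jog '[[[-0.7, 0, 0], [0, 0, 0]], [[0, 0, 0], [0, 0, 0]]]' |f
```

```text
t: 15.6 ee_pos: [525.4, -33.2, 6.3] ft_force: [-6.8, -0.0, 1.8] 
t: 15.77 ee_pos: [525.8, -33.3, 6.2] ft_force: [-6.5, 1.6, 2.2] 
t: 15.93 ee_pos: [526.2, -33.3, 6.2] ft_force: [-7.1, 1.6, 3.1] 
t: 16.1 ee_pos: [526.5, -33.4, 6.2] ft_force: [-7.8, 1.0, 5.1] 
t: 16.27 ee_pos: [526.6, -33.4, 6.2] ft_force: [-10.1, 1.5, 7.7]
```

```bash
f(){ grep -E "t:|ee_pos|ft_" | tr '\n' ' '; echo; }
python3 -m jog '[[[0, 0, -0.2], [0, 0, 0]], [[0, 0, 0], [0, 0, 0]]]' |f
python3 -m jog '[[[0, 0, -0.1], [0, 0, 0]], [[0, 0, 0], [0, 0, 0]]]' |f
python3 -m jog '[[[0, 0, 0], [0, 0, 0]], [[0, 0, 0], [0, 0, 0]]]' |f
```

```text
t: 16.43 ee_pos: [526.8, -33.4, 6.2] ft_force: [-9.7, 1.6, 3.0] 
t: 16.6 ee_pos: [526.8, -33.4, 6.2] ft_force: [-8.3, 1.7, 2.7] 
t: 16.77 ee_pos: [526.8, -33.4, 6.2] ft_force: [-8.1, 1.0, 1.2]
```

```bash
f(){ grep -E "t:|ee_pos|ft_" | tr '\n' ' '; echo; }
python3 -m jog '[[[-0.5, 0, -0.05], [0, 0, 0]], [[0, 0, 0], [0, 0, 0]]]' |f
python3 -m jog '[[[-0.5, 0, -0.05], [0, 0, 0]], [[0, 0, 0], [0, 0, 0]]]' |f
python3 -m jog '[[[-0.5, 0, -0.05], [0, 0, 0]], [[0, 0, 0], [0, 0, 0]]]' |f
python3 -m jog '[[[0, 0, 0], [0, 0, 0]], [[0, 0, 0], [0, 0, 0]]]' |f
```

```text
t: 16.93 ee_pos: [526.7, -33.4, 6.2] ft_force: [-10.4, 1.1, 3.4] 
t: 17.1 ee_pos: [526.8, -33.4, 6.2] ft_force: [-10.9, 2.7, 3.4] 
t: 17.27 ee_pos: [526.8, -33.4, 6.2] ft_force: [-12.8, 1.8, 4.6] 
t: 17.43 ee_pos: [526.8, -33.4, 6.2] ft_force: [-11.1, 1.4, 4.9]
```

```bash
f(){ grep -E "t:|ee_pos|ft_" | tr '\n' ' '; echo; }
python3 -m jog '[[[-0.5, 0, -0.1], [0, 0, 0]], [[0, 0, 0], [0, 0, 0]]]' |f
python3 -m jog '[[[-0.5, 0, -0.1], [0, 0, 0]], [[0, 0, 0], [0, 0, 0]]]' |f
python3 -m jog '[[[0, 0, 0], [0, 0, 0]], [[0, 0, 0], [0, 0, 0]]]' |f
```

```text
t: 17.6 ee_pos: [526.9, -33.4, 6.2] ft_force: [-13.1, 3.3, 4.8] 
t: 17.77 ee_pos: [527.0, -33.4, 6.2] ft_force: [-14.0, 2.5, 4.5] 
t: 17.93 ee_pos: [527.0, -33.4, 6.2] ft_force: [-14.9, 2.7, 4.0]
```

```bash
f(){ grep -E "t:|ee_pos|ft_" | tr '\n' ' '; echo; }
python3 -m jog '[[[1, 0, 0.1], [0, 0, 0]], [[0, 0, 0], [0, 0, 0]]]' |f
python3 -m jog '[[[1, 0, 0.2], [0, 0, 0]], [[0, 0, 0], [0, 0, 0]]]' |f
python3 -m jog '[[[0, 0, 0], [0, 0, 0]], [[0, 0, 0], [0, 0, 0]]]' |f
```

```text
t: 18.1 ee_pos: [526.9, -33.4, 6.2] ft_force: [-11.0, 2.3, 2.7] 
t: 18.27 ee_pos: [527.0, -33.4, 6.2] ft_force: [-8.6, 1.9, 1.4] 
t: 18.43 ee_pos: [527.0, -33.4, 6.2] ft_force: [-9.1, 1.6, 1.9]
```

```bash
f(){ grep -E "t:|ee_pos|ft_|wid" | tr '\n' ' '; echo; }
python3 -m jog '[[[0.8, 0, 0.15], [0, 0, 0]], [[0.7, 0, 0.1], [0, 0, 0]], [[0, 0, 0], [0, 0, 0]]]' |f
python3 -m jog '[[[0, 0, 0], [0, 0, 0]], [[0, 0, 0], [0, 0, 0]], [[0, 0, 0], [0, 0, 0]], [[0, 0, 0], [0, 0, 0]], [[0, 0, 0], [0, 0, 0]]]' 65|f
python3 - <<'E'
from h import *
from workcell import eyes
d=eyes.get_image("scene");im=d["img"][180:330,230:430,::-1];cv2.imwrite("pics/c5.png",cv2.resize(im,None,fx=4,fy=4,interpolation=cv2.INTER_CUBIC))
E
```

```text
t: 18.68 ee_pos: [527.0, -33.4, 6.2] ft_force: [-6.1, 0.0, -0.1] width: 35.7 
t: 19.1 ee_pos: [529.0, -33.6, 6.7] ft_force: [-0.1, 0.3, -0.2] width: 63.7
```

View pics/c5.png

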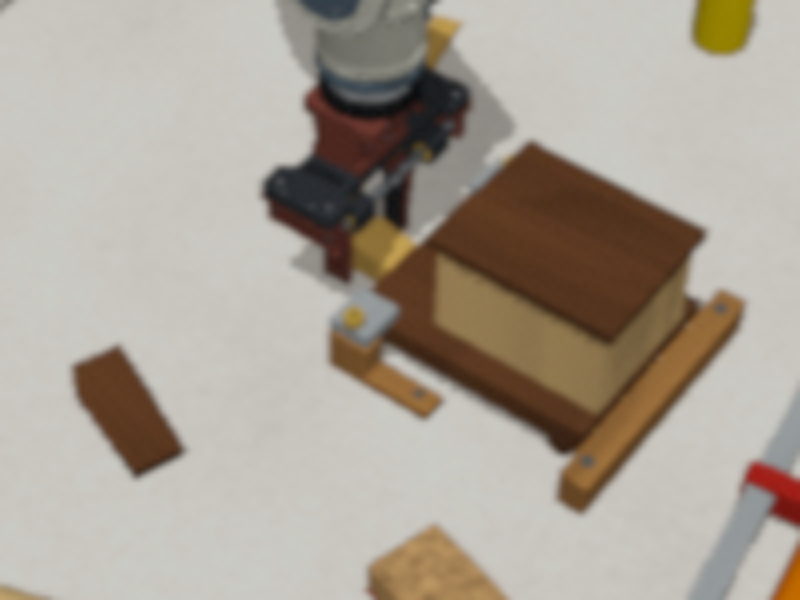

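The wedge is released and the box looks level against the lips. I'll lift clear.

```bash
python3 -m jog '[[[0, 0, -5], [0, 0, 0]], [[0, 0, -20], [0, 0, 0]], [[5, 0, -30], [0, 0, 0]], [[20, 0, -30], [0, 0, 0]], [[30, 0, -20], [0, 0, 0]]]' 
python3 -m jog '[[[30, 0, -20], [0, 0, 0]], [[30, 0, -20], [0, 0, 0]], [[0, 0, 0], [0, 0, 0]], [[0, 0, 0], [0, 0, 0]]]'|head -2
python3 - <<'E'
from h import *
from workcell import eyes
d=eyes.get_image("top");im=d["img"][145:315,270:400,::-1];cv2.imwrite("pics/c6.png",cv2.resize(im,None,fx=3.5,fy=3.5,interpolation=cv2.INTER_CUBIC))
P=cloud(d);q=P[178:210,325:350].reshape(-1,3);q=q[q[:,2]>110];A=np.c_[q[:,:2]-q[:,:2].mean(0),np.ones(len(q))]
c=np.linalg.lstsq(A,q[:,2],rcond=None)[0];print("case-top slope deg",np.degrees(c[:2]),c[2])
E
```

```text
t: 19.57
ee_pos: [476.4, -26.3, 114.1]
orientation: [0.213, 3.129, -0.0]
ft_force: [0.4, 0.3, 1.1]
width: 65.1
grasp_force: 0.0
t: 19.9
ee_pos: [414.1, -17.8, 152.9]
case-top slope deg [-76.11941462   1.74824784] 135.73039838370408
```

View pics/c6.png

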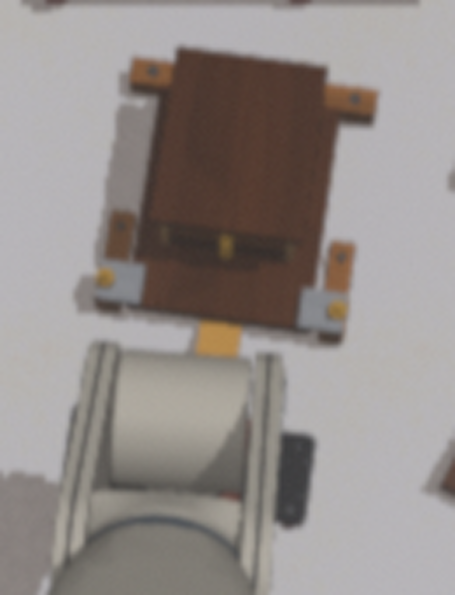

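The top view shows the wedge centred under the front edge at (217,325), midway between the lips, with nothing else moved. I'm handing in the job.

```bash
python3 -c "
from workcell import ticket;print(ticket.close_job())"
```

```text
the job is handed in; nothing more can be done
None
```

The wedge is in flat under the middle of the front edge and released, and the job is handed in (result not reported back); the final push was about 8–9 N above the steady sliding push, the box looks level against both lips in the images (my numeric level check failed), and the gripper stayed clear of the box.

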